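# Square up the slide carriers and lock the clamp collar

### The job

Tap the four loose slide carriers in the clamp until the whole stack is squared up, flush against both aluminium stops. Then turn the black lock collar clockwise by its red pin until its white line stands at the green locked mark, with its tongue over the stack, and leave it there with the carriers still flush. Leave the other things on the bench where they are.

Things in the scene. Friction and masses are not known exactly. Their poses are not given: they have to be found in the camera images.
- clamp: Carrier clamp fixed to the bench: grey plate spanning x -70..78, y -80..112 mm in its frame, top at 8 mm; origin on the bench. Two aluminium stops, 8 mm thick, tops at 36 mm, form an L: inner faces at x = +60 (y -58..24) and y = +20 (x -44..64). The stack's -x and -y sides are open. The lock collar stands beyond the +y stop. The clamp may be turned about z.
- nest (a point): Point of the clamp at (5, -18, 20) mm in its frame, with its axes: where a carrier's origin lies in x and y when flush against both stops. It is the centre of the top of a black pedestal, 90 x 56 mm and 20 mm above the bench, on which the stack lies, the carriers' edges overhanging it.
- collar_axis (a point): Point on the lock collar's vertical axis at the height of its top, 50 mm above the bench; at (5, 68) mm in the clamp's frame. A steel cap on the axis, radius 16 mm, has its top at 56 mm.
- collar (a joint): Angle (rad) of the captive black lock collar, 60 mm across, top 50 mm above the bench. Grows clockwise seen from above, from stop 0 (open) to stop 1.9; stays where left (friction 0.15 N m). At 1.5 the white line on its top and side meets the middle of the green mark: no click or stop there. Then the red pin lies along the clamp's +y from the axis, the tongue along -y; at 0 nearly along -x and +x.
- green_mark (a point): Middle of the top of the fixed green block, the locked mark: 9 mm wide along the collar's rim, 14 mm deep, 3 mm off the rim, top 50 mm above the bench.
- tongue (a point): Top of the outer end of the collar's steel tongue, 75 mm from the axis, 16 mm wide, 6 mm thick, underside 44 mm above the bench: it passes over the stack and the stops.
- pin (a point): Middle (70 mm above the bench) of the collar's red upright handle pin, 14 mm across, standing from 50 to 90 mm above the bench on a flat steel arm, 62 mm from the collar's axis, on the far side from the tongue. It moves with the collar.
- carrier1: Slide carrier (blue, bottom of the stack): plastic plate 110 (x) x 76 (y) x 5 mm, 50 g, origin at the centre of its underside. The four lie loosely on one another on the pedestal, underside heights 20, 25, 30, 35 mm, top of the stack 40 mm above the bench; they start 5 to 14 mm short of each stop and slightly turned.
- carrier2: Slide carrier (orange, second): plastic plate 110 (x) x 76 (y) x 5 mm, 50 g, origin at the centre of its underside. The four lie loosely on one another on the pedestal, underside heights 20, 25, 30, 35 mm, top of the stack 40 mm above the bench; they start 5 to 14 mm short of each stop and slightly turned.
- carrier3: Slide carrier (white, third): plastic plate 110 (x) x 76 (y) x 5 mm, 50 g, origin at the centre of its underside. The four lie loosely on one another on the pedestal, underside heights 20, 25, 30, 35 mm, top of the stack 40 mm above the bench; they start 5 to 14 mm short of each stop and slightly turned.
- carrier4: Slide carrier (yellow, top of the stack): plastic plate 110 (x) x 76 (y) x 5 mm, 50 g, origin at the centre of its underside. The four lie loosely on one another on the pedestal, underside heights 20, 25, 30, 35 mm, top of the stack 40 mm above the bench; they start 5 to 14 mm short of each stop and slightly turned.
- dish: Bystander: closed clear culture dish, 92 mm across, 17 mm high, origin under its centre.
- camera: Bystander: turquoise camera cube 50 mm, with a black lens mount on top, 61 mm high in all, origin under its centre.
- marker: Bystander: orange marker pen 143 mm long lying along its x, 14 mm high, origin on the bench below its middle.
- wash_bottle: Bystander: clear bottle, 68 mm across, 150 mm high, origin under its centre.
- amber_bottle: Bystander: amber bottle, 52 mm across, 100 mm high, origin under its centre.
- slide_box: Bystander: yellow slide box 85 x 60 x 35 mm, origin under its centre.
Not all that is in view belongs to the job. Leave any pink or purple look-alike of the clamp alone.

How it is judged:
By the outcome, as a careful person would: the job done as asked, in the order asked, and still so for the second after the job is handed in, with the robot touching nothing.
It also fails if it takes over 64 s, if anything falls off the work surface, if the arm or the gripper's body presses on something with over 40 N, if the wrist force passes 120 N, or if a joint passes its speed limit or range.

### The arm

A 6-joint arm with a two-finger parallel gripper is mounted at the origin on the work surface. World frame = base frame: x ahead of the robot, y to its left, z up, the work surface at z = 0. Lengths are in mm, angles in rad, forces in N, time in s.
With the tool pointing down it reaches from about 325 to 775 mm from the base axis. Payload 5.5 kg.
Tool frame: the origin (TCP) lies at the very end of the fingers, on their centre line; the grasp point (between the pads) lies ctrl.pinch_z behind it (ctrl.pinch_z is the distance from the TCP to the grasp point, in mm); z points along the fingers, y is the line along which they close (so a half turn about z gives the same grasp; the last joint's range is limited). The gripper opens to 88 mm and grips with 3 to 60 N. Pads are 20 mm wide; open, the fingers measure 115 mm over their backs; the gripper's body (75 mm by 178 mm) begins 61 mm behind the grasp point.
Start: joints at [1.09, 0.091, 1.231, -0, 1.82, -0.057], TCP at [246.742, 546.932, 222.631] pointing down, gripper open.
Joint ranges: [-2.87, 2.87], [-0.86, 2.18], [0.17, 2.46], [-1.51, 4.65], [0.06, 2.69], [-2.65, 2.65]. Speed limits (rad/s): [2.57, 2.57, 3.01, 3.14, 3.14, 3.14].

### API

Orientations are given as a rotation vector (axis times angle).
In Python, from rig import ctrl gives the robot as it stands. The module is installed in compiled form; this text tells all that it offers.
- The arm moves only by the tool drive_tool, never from a script. Its argument "deltas" is one flat list of numbers, 7 for each row, row after row: the shift along the tool's x, y, z each as a share of 2 cm, from -1 to 1, then the turn, a rotation vector about the tool's x, y, z each as a share of 8 degrees, from -1 to 1, then the opening, from -1 (shut) to 1 (fully open). In form: [x, y, z, ax, ay, az, fingers, x, y, z, ax, ay, az, fingers, ...]. A call has 1 to 12 rows; each row shifts and turns the commanded pose from where the row before left it, along the tool's axes as they then stand; what a row does not reach is not made up. A row lasts 1/10 s, in which the tool goes at most 50 mm and 8.59 degrees, less where a joint would pass 70% of its speed; a pose out of reach is approached as far as the arm can. A call with a number of a shift or a turn outside -1 to 1 is refused whole. A call with a gripper value outside its range is refused whole. The fingers move at their own pace and stop on an object; "grip_force" is the grip in N (left out, the last holds). Time passes only in rows, so rows that do not move let the fingers close. It gives the time, the measured TCP pose, the force, the opening and the grip force at its end, in the units of the state.
- ctrl.state(): the state, without advancing time (a new reading comes with each control period).
- ctrl.snapshot(name): name is "scene" or "top"; returns a dict with "image" (384x512x3 uint8, red, green, blue), "z_map" (384x512 float32, mm along the optical axis (not along the pixel's ray), 0 where there is no reading), "camera_matrix" (3x3 intrinsics, pixels), "position" and "attitude" of the camera in the world. Camera axes: x right, y down, z forward; pixel columns grow to the right and rows downward; lengths in mm; the calibration is good to about 2 mm. A picture is of the moment at which its call begins.
- ctrl.finish_job(): hands the job in; it is judged then, once.
The state is a dict: "clock": time; "joint_positions": joint angles; "dq": joint speeds; "joint_efforts": joint torques, N m; "tcp_pos": TCP position; "ee_rot": TCP orientation; "force": force on the tool from outside, world axes, zero at the start; "moment": the same for the moment, N m; "finger_gap": opening from 0.0 (shut) to 1.0 (fully open); "grip_force": force on a finger pad.
Only numpy, scipy, OpenCV 4.12 (cv2) and the standard library are available. Lean on these libraries where they do the work, as an engineer would, in place of code of your own. Each camera call takes 0.05 s, during which the arm holds its last target. There are 200 camera calls.

## Working session

There is one attempt and no reset: what is moved stays moved. The work goes in short steps, Python scripts to look and compute and a tool call to move; the robot and the scene stay as the last step left them, time stands still between calls to the robot, and variables do not carry over. Pictures are saved under pics/ and viewed, at most 10 in all, crops included, and the job is handed in when it is done.

Besides the shell and the picture viewer there is one more tool, called as a command line: name --argument value ..., lists and objects as JSON in quotes. drive_tool: Moves the arm, as the interface text tells. Its arguments: {"type":"object","properties":{"deltas":{"type":"array"},"grip_force":{"type":"number"}},"required":["deltas"]}

```bash
mkdir -p pics
cat > h.py <<'E'
import numpy as np, cv2
from rig import ctrl
from scipy.spatial.transform import Rotation as R
def att(s):
    a=np.array(s['attitude'],float)
    return a if a.shape==(3,3) else (R.from_rotvec(a).as_matrix() if a.size==3 else R.from_quat(a).as_matrix())
def ray(s,px,z):
    px=np.atleast_2d(np.array(px,float)); K=np.array(s['camera_matrix']); A=att(s); p=np.array(s['position'])
    d=(A@np.linalg.inv(K)@np.c_[px,np.ones(len(px))].T).T
    return p+d*((z-p[2])/d[:,2])[:,None]
def proj(s,P):
    K=np.array(s['camera_matrix']); c=(np.atleast_2d(P)-np.array(s['position']))@att(s); q=c@K.T
    return q[:,:2]/q[:,2:]
def save(n,im): cv2.imwrite('pics/'+n+'.png',cv2.cvtColor(im,cv2.COLOR_RGB2BGR))
E
python3 - <<'E'
from h import *
for n in('scene','top'):
    s=ctrl.snapshot(n); save(n+'0',s['image']); np.savez(n+'0.npz',**s); print(n,s['position'],s['attitude'],s['camera_matrix'])
print(ctrl.state(),ctrl.pinch_z)
E
```

```text
scene [1110.86919526  163.10869694  997.21486547] [-1.67309821 -2.13049059  0.62658803] [[409.07562336   0.         256.58334208]
 [  0.         409.07562336 193.05745661]
 [  0.           0.           1.        ]]
top [ 385.89076964   34.31582214 1123.54884614] [-2.17654012  2.13213515 -0.16767546] [[349.22392896   0.         254.6875628 ]
 [  0.         349.22392896 198.17165623]
 [  0.           0.           1.        ]]
{'clock': 0.1, 'joint_positions': array([ 1.09027280e+00,  9.17853851e-02,  1.23173899e+00, -3.26478830e-05,
        1.81979277e+00, -5.67003556e-02]), 'dq': array([ 3.97873336e-04, -1.61662409e-03, -1.90713932e-03,  1.36081228e-03,
       -1.77929787e-03, -5.37989835e-05]), 'joint_efforts': array([ 2.55756117e-03, -4.47851872e+01, -4.07570958e+01,  7.00124307e-02,
        2.83640792e-02, -1.12603891e-04]), 'tcp_pos': array([246.64167247, 546.67986595, 221.63381229]), 'ee_rot': array([-6.60690613e-01, -3.07089591e+00,  2.62452388e-03]), 'force': array([ 0.0748402 , -0.05975044, -0.17102154]), 'moment': array([ 0.01477569,  0.01976124, -0.00074542]), 'grip_force': 0.0, 'finger_gap': 0.9972209724918056} 18.700000000000003
```

View pics/scene0.png

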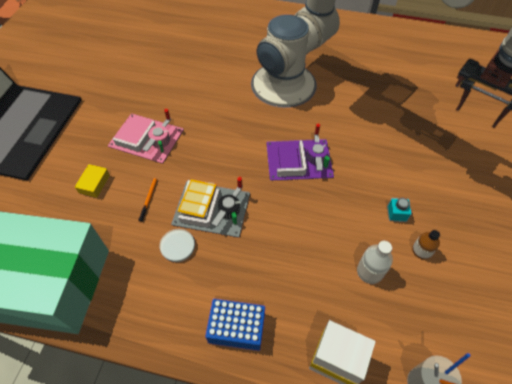

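View pics/top0.png

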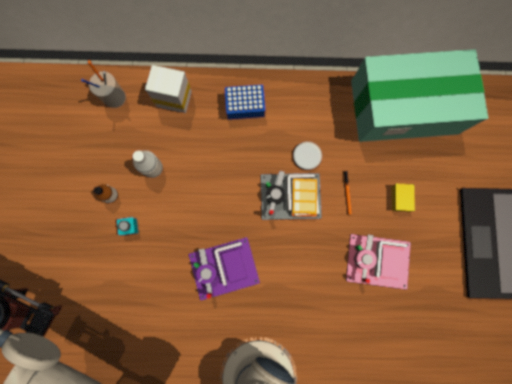

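The pictures show three clamp-like things: grey with a yellow carrier at scene (212,207), top (290,196); pink at scene (147,137), top (380,262); and purple at scene (300,158), top (225,268). The description fits the grey one. I'll check it in one close crop, with the top view on the left and the scene view on the right.

Run:
```python
from h import *
a=np.load('top0.npz')['image'][164:228,252:328]; b=np.load('scene0.npz')['image'][170:242,166:256]
a=cv2.resize(a,(400,337),interpolation=cv2.INTER_CUBIC); b=cv2.resize(b,(400,320),interpolation=cv2.INTER_CUBIC)
o=np.zeros((337,800,3),np.uint8); o[:337,:400]=a; o[:320,400:]=b; save('crop0',o)
```

```text
(no output)
```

View pics/crop0.png

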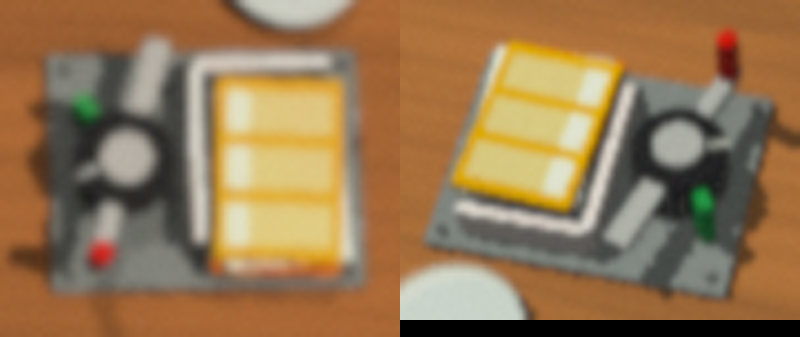

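The crop confirms the grey clamp: yellow carrier on top, L stop, collar with cap, green mark, and red pin at crop (102,255). Next I'll measure it in both views.

```bash
cat >> h.py <<'E'
def cloud(s):
    z=s['z_map']; v,u=np.mgrid[:384,:512]; K=np.array(s['camera_matrix'])
    d=np.stack([(u-K[0,2])/K[0,0],(v-K[1,2])/K[1,1],np.ones_like(z)],-1)*z[...,None]
    return d@att(s).T+np.array(s['position'])
ROI={'top':(164,228,252,328),'scene':(170,242,166,256)}
def masks(s,n):
    r0,r1,c0,c1=ROI[n]; m=np.zeros((384,512),bool); m[r0:r1,c0:c1]=1
    h=cv2.cvtColor(s['image'],cv2.COLOR_RGB2HSV).astype(int); H,S,V=h[...,0],h[...,1],h[...,2]
    return dict(yellow=m&(H>17)&(H<35)&(S>90)&(V>150),red=m&((H<4)|(H>174))&(S>170)&(V>90),
      green=m&(H>45)&(H<85)&(S>110),grey=m&(S<70)&(V>70),orange=m&(H>=4)&(H<=14)&(S>190)&(V>150))
E
python3 - <<'E'
from h import *
for n in('top','scene'):
    s=np.load(n+'0.npz'); P=cloud(s); M=masks(s,n); print(n)
    for k in('yellow','red','green','orange'):
        m=M[k]; v,u=np.nonzero(m)
        if len(u): print(k,len(u),np.round([u.mean(),v.mean()],2),np.round(np.median(P[m],0),1),'z',np.round(np.percentile(P[m][:,2],[5,95]),1))
    g=M['grey'];Z=P[...,2]
    for nm,lo,hi in(('plate',3,13),('stop',33,39),('cap',53,60)):
        m=g&(Z>lo)&(Z<hi); q=P[m]; 
        if len(q)>4: print(nm,len(q),np.round(q.mean(0),1),cv2.minAreaRect(q[:,:2].astype(np.float32)), np.round(np.median(q[:,2]),1))
    q=P[M['yellow']];q=q[(q[:,2]>36)&(q[:,2]<44)]; print('yel rect',len(q),cv2.minAreaRect(q[:,:2].astype(np.float32)))
E
```

```text
top
yellow 768 [305.63 195.52] [ 551.5 -140.6   40.1] z [32.1 43.5]
red 8 [270.88 211.88] [492.9 -28.   89.5] z [86.2 91.9]
green 18 [268.11 184.72] [583.7 -20.   46.5] z [ 7.4 52.8]
orange 1 [313. 215.] [ 492.6 -164.7   26.6] z [26.6 26.6]
plate 735 [549.7 -72.4   8.2] ((570.8978881835938, -94.63614654541016), (176.0718994140625, 189.36383056640625), 2.8957364559173584) 8.3
stop 180 [ 573.5 -110.    36.1] ((555.7149047851562, -94.78911590576172), (125.52063751220703, 163.01527404785156), 3.6560230255126953) 36.2
cap 96 [557.3 -44.8  55.9] ((551.690673828125, -45.0109977722168), (32.12644577026367, 133.9850311279297), 83.18241119384766) 56.0
yel rect 691 ((551.2383422851562, -134.6101837158203), (76.06654357910156, 110.30316162109375), 89.78132629394531)
scene
yellow 833 [195.14 197.53] [ 555.8 -139.9   38.2] z [33.5 41.2]
red 14 [239.07 180.36] [502.1 -25.   86.4] z [74.1 90.4]
green 57 [233.79 216.68] [591.  -17.5  38.3] z [20.2 50. ]
orange 12 [239.   177.67] [494.  -30.5  87.8] z [-3.7 89.1]
plate 1003 [581.1 -66.3   6.8] ((582.7525634765625, -93.09226989746094), (196.3814697265625, 192.22874450683594), 2.3287243843078613) 6.6
stop 207 [ 581.6 -108.8   35.5] ((564.112548828125, -118.00575256347656), (126.13900756835938, 107.53643798828125), 6.9136223793029785) 35.3
cap 71 [557.9 -41.9  55. ] ((550.6556396484375, -42.86866760253906), (43.30813980102539, 28.66408920288086), 5.345916748046875) 55.0
yel rect 708 ((554.3870239257812, -134.0069580078125), (77.07615661621094, 113.98957824707031), 89.00027465820312)
```

```bash
cat >> h.py <<'E'
def clampfit(s,n):
    P=cloud(s); M=masks(s,n); v,u=np.nonzero(M['grey']&(abs(P[...,2]-36)<5)); q=ray(s,np.c_[u,v],36)[:,:2]
    vc,uc=np.nonzero(M['grey']&(abs(P[...,2]-56)<2.5)); c=ray(s,np.c_[uc,vc],56)[:,:2]; c=c[np.linalg.norm(c-[557,-43.5],axis=1)<22]; c=np.median([c.max(0),c.min(0)],0)
    A=q[(abs(q[:,0]-613)<12)&(q[:,1]>-180)&(q[:,1]<-100)]; B=q[(abs(q[:,1]+90)<12)&(q[:,0]<598)&(q[:,0]>500)]
    out=[]
    for X in(A,B):
        for _ in range(3):
            d=cv2.fitLine(X.astype(np.float32),cv2.DIST_HUBER,0,.01,.01).ravel(); r=(X-d[2:])@[-d[1],d[0]]; X=X[abs(r)<6]
        out.append((np.round(d,3),len(X),np.round(r.std(),2)))
    return c,out,q
E
python3 - <<'E'
from h import *
for n in('top','scene'):
    s=np.load(n+'0.npz'); c,o,q=clampfit(s,n); print(n,'cap',c)
    for d,k,r in o: print(d,k,r, 'ang',np.round(np.degrees(np.arctan2(d[1],d[0])),2))
    h,e=np.histogram(q[:,0],np.arange(590,640,3)); print(h)
    # intersection -> (64,24)
    (a,_,_),(b,_,_)=o; t=np.linalg.solve(np.c_[a[:2],-b[:2]],b[2:]-a[2:]); X=a[2:]+t[0]*a[:2]; v=X-c; print('corner',X,'vec',v,'len',np.linalg.norm(v),'exp',np.hypot(59,44),'th',np.degrees(np.arctan2(v[1],v[0])-np.arctan2(-44,59)))
    M=masks(s,n)
    v,u=np.nonzero(M['yellow']);p=ray(s,np.c_[u,v],40)[:,:2].astype(np.float32); print('yel',cv2.minAreaRect(p))
    for k,z in(('red',88 if n=='top' else 75),('green',50)):
        v,u=np.nonzero(M[k]); print(k,ray(s,[[u.mean(),v.mean()]],z))
E
```

```text
top cap [554.22556539 -44.77522107]
[ 2.30000e-02 -1.00000e+00  6.15526e+02 -1.33237e+02] 60 2.65 ang -88.68
[ 1.00000e+00  9.00000e-03  5.50587e+02 -8.73990e+01] 75 2.46 ang 0.52
[ 4  5  3  3  2  2  1 27 25 25  0  0  0  0  0  0]
corner [614.4585  -86.82416] vec [ 60.23293071 -42.04893664] len 73.45828077531324 exp 73.60027173862879 th 1.7951001534304516
yel ((552.714111328125, -135.82168579101562), (78.691650390625, 113.06389617919922), 89.67501068115234)
red [[493.3082948  -27.74638739  88.        ]]
green [[582.27780559 -20.27596454  50.        ]]
scene cap [558.32232318 -42.40540643]
[ 3.30000e-02 -9.99000e-01  6.21265e+02 -1.31364e+02] 57 2.17 ang -88.11
[ 9.99000e-01  5.50000e-02  5.56213e+02 -8.53790e+01] 75 2.35 ang 3.15
[ 8  9  6  2  4  3  3  6  6 24 29 27  4  0  0  0]
corner [619.6307   -81.887535] vec [ 61.30835309 -39.48212867] len 72.92155128965025 exp 73.60027173862879 th 3.932965480968037
yel ((554.3803100585938, -134.52133178710938), (78.93641662597656, 113.06806945800781), 89.23055267333984)
red [[494.53936247 -27.31699127  75.        ]]
green [[595.22801251 -15.76569207  50.        ]]
```

```bash
cat >> h.py <<'E'
CAP=np.array([555.5,-43.8]); TH=np.radians(2.0)
def c2w(x,y): c,s=np.cos(TH),np.sin(TH); return CAP+np.array([[c,-s],[s,c]])@[x-5,y-68]
def plan(x,y,z,yaw):
    "clamp x,y (mm), z, yaw of tool x relative to clamp x (deg) -> turn units, then shift units in the tool axes after the turn"
    st=ctrl.state(); A=R.from_rotvec(st['ee_rot']).as_matrix(); t=TH+np.radians(yaw)
    B=np.array([[np.cos(t),np.sin(t),0],[np.sin(t),-np.cos(t),0],[0,0,-1]])
    T=np.r_[c2w(x,y),z]; d=T-st['tcp_pos']
    print('turn',np.round(np.degrees(R.from_matrix(A.T@B).as_rotvec())/8,2),'shift after turn',np.round(B.T@d/20,2),'before',np.round(A.T@d/20,2))
    rel=st['tcp_pos'][:2]-CAP; c,s=np.cos(TH),np.sin(TH); print('clamp now',np.round(np.array([[c,s],[-s,c]])@rel+[5,68],1),'z',np.round(st['tcp_pos'][2],1),'F',np.round(st['force'],1),'gap',round(st['finger_gap'],3),'j',np.round(st['joint_positions'],2),'t',round(st['clock'],2))
E
python3 -c "
from h import *
plan(-92,-18,120,180)"
```

```text
turn [-0.01 -0.   -3.29] shift after turn [ -9.55 -34.34   5.08] before [-23.77 -26.56   5.13]
clamp now [-283.1  668.9] z 221.6 F [ 0.1 -0.1 -0.2] gap 0.997 j [ 1.09  0.09  1.23 -0.    1.82 -0.06] t 0.1
```

drive_tool --deltas '[0, 0, 0, 0, 0, -0.82, -0.09, 0, 0, 0, 0, 0, -0.82, -0.09, 0, 0, 0, 0, 0, -0.82, -0.09, 0, 0, 0, 0, 0, -0.82, -0.09, -0.27, -0.95, 0, 0, 0, 0, -0.09, -0.27, -0.95, 0, 0, 0, 0, -0.09, -0.27, -0.95, 0, 0, 0, 0, -0.09, -0.27, -0.95, 0, 0, 0, 0, -0.09, -0.27, -0.95, 0, 0, 0, 0, -0.09, -0.27, -0.95, 0, 0, 0, 0, -0.09, -0.27, -0.95, 0, 0, 0, 0, -0.09, -0.27, -0.95, 0, 0, 0, 0, -0.09]'

```text
clock: 1.3
tcp_pos: [295.2, 395.6, 222.1]
ee_rot: [0.054, -3.141, 0.001]
force: [0.6, 1.1, -0.5]
finger_gap: 0.455
grip_force: 0.0
```

drive_tool --deltas '[-0.27, -0.95, 0, 0, 0, 0, -0.09, -0.27, -0.95, 0, 0, 0, 0, -0.09, -0.27, -0.95, 0, 0, 0, 0, -0.09, -0.27, -0.95, 0, 0, 0, 0, -0.09, -0.27, -0.95, 0, 0, 0, 0, -0.09, -0.27, -0.95, 0, 0, 0, 0, -0.09, -0.27, -0.95, 0, 0, 0, 0, -0.09, -0.27, -0.95, 0, 0, 0, 0, -0.09, -0.27, -0.95, 0, 0, 0, 0, -0.09, -0.27, -0.95, 0, 0, 0, 0, -0.09, -0.27, -0.95, 0, 0, 0, 0, -0.09, -0.27, -0.95, 0, 0, 0, 0, -0.09]'

```text
clock: 2.5
tcp_pos: [367.7, 170.0, 222.2]
ee_rot: [0.054, -3.141, 0.0]
force: [0.0, 0.2, -0.1]
finger_gap: 0.454
grip_force: 0.0
```

drive_tool --deltas '[-0.27, -0.95, 0, 0, 0, 0, -0.09, -0.27, -0.95, 0, 0, 0, 0, -0.09, -0.27, -0.95, 0, 0, 0, 0, -0.09, -0.27, -0.95, 0, 0, 0, 0, -0.09, -0.27, -0.95, 0, 0, 0, 0, -0.09, -0.27, -0.95, 0, 0, 0, 0, -0.09, -0.27, -0.95, 0, 0, 0, 0, -0.09, -0.27, -0.95, 0, 0, 0, 0, -0.09, -0.27, -0.95, 0, 0, 0, 0, -0.09, -0.27, -0.95, 0, 0, 0, 0, -0.09, -0.27, -0.95, 0, 0, 0, 0, -0.09, -0.27, -0.95, 0, 0, 0, 0, -0.09]'

```text
clock: 3.7
tcp_pos: [440.2, -55.6, 222.2]
ee_rot: [0.054, -3.14, -0.0]
force: [0.1, -0.0, -0.1]
finger_gap: 0.454
grip_force: 0.0
```

```bash
python3 -c "
from h import *
plan(-92,-18,18,180)"
```

```text
turn [ 0.   -0.   -0.01] shift after turn [-0.93 -3.91 10.21] before [-0.94 -3.91 10.21]
clamp now [-110.6   60.2] z 222.2 F [ 0.1 -0.  -0.1] gap 0.454 j [-0.2  -0.33  1.62  0.    1.85 -1.81] t 3.7
```

drive_tool --deltas '[-0.23, -0.98, 0.85, 0, 0, 0, -0.09, -0.23, -0.98, 0.85, 0, 0, 0, -0.09, -0.23, -0.98, 0.85, 0, 0, 0, -0.09, -0.23, -0.98, 0.85, 0, 0, 0, -0.09, 0, 0, 0.85, 0, 0, 0, -0.09, 0, 0, 0.85, 0, 0, 0, -0.09, 0, 0, 0.85, 0, 0, 0, -0.09, 0, 0, 0.85, 0, 0, 0, -0.09, 0, 0, 0.85, 0, 0, 0, -0.09, 0, 0, 0.85, 0, 0, 0, -0.09, 0, 0, 0.85, 0, 0, 0, -0.09, 0, 0, 0.85, 0, 0, 0, -0.09]'

```text
clock: 4.9
tcp_pos: [460.9, -132.4, 17.5]
ee_rot: [0.054, -3.14, -0.0]
force: [-0.5, -0.2, -0.3]
finger_gap: 0.458
grip_force: 0.0
```

```bash
python3 -c "
from h import *
plan(-62,-18,18,180)"
```

```text
turn [ 0.   -0.   -0.01] shift after turn [-1.53 -0.04 -0.02] before [-1.53 -0.04 -0.02]
clamp now [-92.6 -17.3] z 17.5 F [-0.5 -0.2 -0.3] gap 0.458 j [-0.35 -0.18  1.86 -0.    1.46 -1.96] t 4.9
```

drive_tool --deltas '[-0.15, 0, 0, 0, 0, 0, -0.09, -0.15, 0, 0, 0, 0, 0, -0.09, -0.15, 0, 0, 0, 0, 0, -0.09, -0.15, 0, 0, 0, 0, 0, -0.09, -0.1, 0, 0, 0, 0, 0, -0.09, -0.1, 0, 0, 0, 0, 0, -0.09, -0.1, 0, 0, 0, 0, 0, -0.09, -0.1, 0, 0, 0, 0, 0, -0.09, -0.1, 0, 0, 0, 0, 0, -0.09, -0.1, 0, 0, 0, 0, 0, -0.09]'

```text
clock: 5.9
tcp_pos: [485.1, -131.7, 18.6]
ee_rot: [0.054, -3.14, -0.0]
force: [-2.5, 0.0, 1.5]
finger_gap: 0.461
grip_force: 1.2
```

drive_tool --deltas '[-0.08, 0, 0, 0, 0, 0, -0.09, -0.08, 0, 0, 0, 0, 0, -0.09, -0.05, 0, 0, 0, 0, 0, -0.09]'

```text
clock: 6.2
tcp_pos: [487.2, -131.0, 18.2]
ee_rot: [0.054, -3.135, -0.002]
force: [-3.2, 1.4, 0.4]
finger_gap: 0.455
grip_force: 1.3
```

drive_tool --deltas '[-0.05, 0, 0, 0, 0, 0, -0.09, -0.05, 0, 0, 0, 0, 0, -0.09]'

```text
clock: 6.4
tcp_pos: [490.2, -130.9, 18.0]
ee_rot: [0.054, -3.138, -0.002]
force: [-7.0, 1.4, 3.1]
finger_gap: 0.457
grip_force: 3.3
```

drive_tool --deltas '[-0.05, 0, 0, 0, 0, 0, -0.09, 0, 0, 0, 0, 0, 0, -0.09]'

```text
clock: 6.6
tcp_pos: [490.9, -130.8, 18.0]
ee_rot: [0.054, -3.137, -0.002]
force: [-7.2, 1.9, 2.0]
finger_gap: 0.458
grip_force: 3.6
```

drive_tool --deltas '[-0.05, 0, 0, 0, 0, 0, -0.09, 0, 0, 0, 0, 0, 0, -0.09]'

```text
clock: 6.8
tcp_pos: [491.0, -130.8, 18.0]
ee_rot: [0.054, -3.135, -0.002]
force: [-11.7, 1.7, 6.0]
finger_gap: 0.46
grip_force: 5.7
```

drive_tool --deltas '[0.6, 0, 0, 0, 0, 0, -0.09, 0.7, 0, 0, 0, 0, 0, -0.09, 0, 0, -0.8, 0, 0, 0, 0.36, 0, 0, -0.8, 0, 0, 0, 0.36, 0, 0, -0.8, 0, 0, 0, 0.36]'

```text
clock: 7.3
tcp_pos: [467.7, -132.2, 67.1]
ee_rot: [-0.054, 3.14, 0.0]
force: [0.3, -0.1, 0.2]
finger_gap: 0.664
grip_force: 0.0
```

drive_tool --deltas '[0, 0, 0, 0, 0, 0.94, 0.36, 0, 0, 0, 0, 0, 0.94, 0.36, 0, 0, 0, 0, 0, 0.94, 0.36, 0, 0, 0, 0, 0, 0.94, 0.36, 0, 0, 0, 0, 0, 0.94, 0.36, 0, 0, 0, 0, 0, 0.94, 0.36, 0, 0, 0, 0, 0, 0.94, 0.36, 0, 0, 0, 0, 0, 0.94, 0.36, 0, 0, 0, 0, 0, 0.94, 0.36, 0, 0, 0, 0, 0, 0.94, 0.36, 0, 0, 0, 0, 0, 0.94, 0.36, 0, 0, 0, 0, 0, 0.94, 0.36]'

```text
clock: 8.5
tcp_pos: [467.9, -132.2, 66.6]
ee_rot: [2.193, 2.248, 0.001]
force: [-0.0, 0.1, 0.4]
finger_gap: 0.683
grip_force: 0.0
```

Run:
```python
from h import *
plan(5,-97,18,90)
s=ctrl.snapshot('top'); np.savez('top1.npz',**s); M=masks(s,'top')
v,u=np.nonzero(M['yellow']);p=ray(s,np.c_[u,v],40)[:,:2].astype(np.float32); print('yel',cv2.minAreaRect(p))
s=ctrl.snapshot('scene'); np.savez('scene1.npz',**s); M=masks(s,'scene')
v,u=np.nonzero(M['yellow']);p=ray(s,np.c_[u,v],40)[:,:2].astype(np.float32); print('yel',cv2.minAreaRect(p))
```

```text
turn [ 0.01 -0.   -0.07] shift after turn [-3.98  4.53  2.43] before [-3.94  4.57  2.43]
clamp now [-85.6 -17.3] z 66.6 F [-0.   0.1  0.4] gap 0.683 j [-0.35 -0.19  1.78  0.    1.55 -0.37] t 8.5
yel ((587.2404174804688, -116.91610717773438), (57.11204147338867, 109.52851867675781), 50.2094841003418)
yel ((560.12939453125, -134.13528442382812), (113.88660430908203, 79.42974853515625), 1.2128700017929077)
```

drive_tool --deltas '[-0.8, 0.9, 0, 0, 0, -0.07, 0.36, -0.8, 0.9, 0, 0, 0, 0, 0.36, -0.8, 0.9, 0, 0, 0, 0, 0.36, -0.8, 0.9, 0, 0, 0, 0, 0.36, -0.8, 0.93, 0, 0, 0, 0, 0.36, 0, 0, 0.8, 0, 0, 0, 0.36, 0, 0, 0.8, 0, 0, 0, 0.36, 0, 0, 0.8, 0, 0, 0, 0.36, 0, 0, 0, 0, 0, 0, 0.36]'

```text
clock: 9.5
tcp_pos: [558.3, -207.2, 14.2]
ee_rot: [-2.171, -2.262, 0.004]
force: [-0.2, 0.1, -0.4]
finger_gap: 0.681
grip_force: 0.0
```

drive_tool --deltas '[0.15, 0, 0, 0, 0, 0, 0.36, 0.15, 0, 0, 0, 0, 0, 0.36, 0.15, 0, 0, 0, 0, 0, 0.36, 0.15, 0, 0, 0, 0, 0, 0.36, 0.1, 0, 0, 0, 0, 0, 0.36, 0.1, 0, 0, 0, 0, 0, 0.36, 0.1, 0, 0, 0, 0, 0, 0.36, 0.1, 0, 0, 0, 0, 0, 0.36, 0.1, 0, 0, 0, 0, 0, 0.36, 0.1, 0, 0, 0, 0, 0, 0.36]'

```text
clock: 10.5
tcp_pos: [560.0, -184.9, 18.6]
ee_rot: [2.177, 2.265, -0.001]
force: [-0.8, -1.2, -0.1]
finger_gap: 0.68
grip_force: 0.4
```

```bash
python3 -c "
from h import *
plan(5,-66,18,90)"
```

```text
turn [-0.    0.    0.03] shift after turn [0.36 0.02 0.03] before [0.36 0.02 0.03]
clamp now [  4.6 -73.2] z 18.6 F [-0.8 -1.2 -0.1] gap 0.68 j [-0.38  0.12  1.56 -0.    1.46 -0.42] t 10.5
```

drive_tool --deltas '[0.08, 0, 0, 0, 0, 0, 0.36, 0.08, 0, 0, 0, 0, 0, 0.36, 0.06, 0, 0, 0, 0, 0, 0.36]'

```text
clock: 10.8
tcp_pos: [559.9, -180.5, 18.6]
ee_rot: [2.177, 2.265, -0.0]
force: [0.7, -1.4, -0.7]
finger_gap: 0.681
grip_force: 0.7
```

drive_tool --deltas '[0.05, 0, 0, 0, 0, 0, 0.36, 0.05, 0, 0, 0, 0, 0, 0.36]'

```text
clock: 11.0
tcp_pos: [559.8, -178.7, 18.6]
ee_rot: [2.177, 2.265, -0.001]
force: [0.5, -6.1, -0.8]
finger_gap: 0.68
grip_force: 3.2
```

drive_tool --deltas '[0.05, 0, 0, 0, 0, 0, 0.36, 0, 0, 0, 0, 0, 0, 0.36]'

```text
clock: 11.2
tcp_pos: [559.8, -178.7, 18.8]
ee_rot: [2.176, 2.263, -0.002]
force: [-0.1, -5.1, -0.5]
finger_gap: 0.681
grip_force: 3.0
```

drive_tool --deltas '[0.05, 0, 0, 0, 0, 0, 0.36, 0, 0, 0, 0, 0, 0, 0.36]'

```text
clock: 11.4
tcp_pos: [559.8, -178.7, 19.0]
ee_rot: [2.175, 2.262, -0.004]
force: [-0.1, -8.5, -0.4]
finger_gap: 0.68
grip_force: 4.5
```

drive_tool --deltas '[0.05, 0, 0, 0, 0, 0, 0.36, 0, 0, 0, 0, 0, 0, 0.36]'

```text
clock: 11.6
tcp_pos: [559.8, -178.7, 19.2]
ee_rot: [2.175, 2.26, -0.006]
force: [-0.2, -12.8, -2.0]
finger_gap: 0.685
grip_force: 6.0
```

Run:
```python
from h import *
plan(5,-66,18,90); print(ctrl.state()['moment'])
a=ctrl.snapshot('top'); b=ctrl.snapshot('scene'); np.savez('scene2.npz',**b); np.savez('top2.npz',**a)
A=cv2.resize(a['image'][164:228,252:328],(400,337),interpolation=cv2.INTER_CUBIC); B=cv2.resize(b['image'][170:242,166:256],(400,320),interpolation=cv2.INTER_CUBIC)
o=np.zeros((337,800,3),np.uint8); o[:,:400]=A; o[:320,400:]=B; save('crop2',o)
M=masks(b,'scene'); v,u=np.nonzero(M['yellow']);p=ray(b,np.c_[u,v],40)[:,:2].astype(np.float32); print('yel',cv2.minAreaRect(p))
```

```text
turn [0.01 0.04 0.03] shift after turn [0.05 0.02 0.06] before [0.05 0.02 0.06]
clamp now [  4.6 -67. ] z 19.2 F [ -0.2 -12.8  -2. ] gap 0.685 j [-0.36  0.11  1.57 -0.01  1.46 -0.4 ] t 11.6
[-2.06303298  0.0778092   0.18971166]
yel ((559.473388671875, -125.03929901123047), (70.24821472167969, 107.90872955322266), 89.90026092529297)
```

View pics/crop2.png

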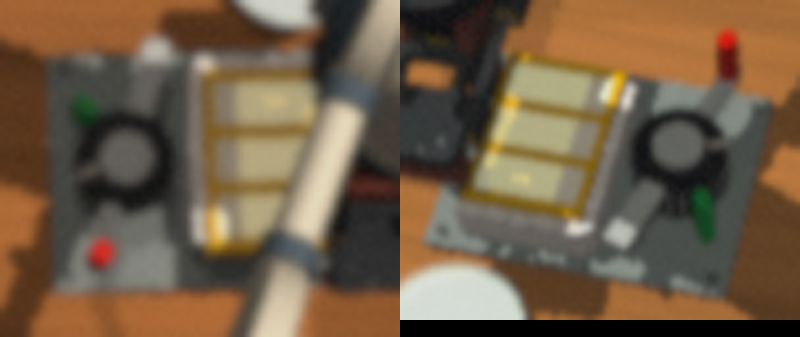

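drive_tool --deltas '[-0.4, 0, 0, 0, 0, 0, 0.36, -0.8, 0, 0, 0, 0, 0, 0.36, 0, 0, -0.8, 0, 0, 0, 0.36, 0, 0, -0.8, 0, 0, 0, 0.36, 0, 0, -0.8, 0, 0, 0, 0.36, 0.7, -0.9, 0, 0, 0, 0, -0.09, 0.7, -0.9, 0, 0, 0, 0, -0.09, 0.7, -0.9, 0, 0, 0, 0, -0.09, 0.7, -0.9, 0, 0, 0, 0, -0.09, 0.7, -0.9, 0, 0, 0, 0, -0.09]'

```text
clock: 12.7
tcp_pos: [467.9, -132.3, 68.6]
ee_rot: [2.175, 2.264, 0.002]
force: [0.3, 0.9, 0.6]
finger_gap: 0.458
grip_force: 0.0
```

drive_tool --deltas '[0, 0, 0, 0, 0, -0.94, -0.09, 0, 0, 0, 0, 0, -0.94, -0.09, 0, 0, 0, 0, 0, -0.94, -0.09, 0, 0, 0, 0, 0, -0.94, -0.09, 0, 0, 0, 0, 0, -0.94, -0.09, 0, 0, 0, 0, 0, -0.94, -0.09, 0, 0, 0, 0, 0, -0.94, -0.09, 0, 0, 0, 0, 0, -0.94, -0.09, 0, 0, 0, 0, 0, -0.94, -0.09, 0, 0, 0, 0, 0, -0.94, -0.09, 0, 0, 0, 0, 0, -0.94, -0.09, 0, 0, 0, 0, 0, -0.94, -0.09]'

```text
clock: 13.9
tcp_pos: [468.6, -132.8, 68.7]
ee_rot: [-0.079, 3.138, -0.001]
force: [0.2, 0.1, -0.8]
finger_gap: 0.452
grip_force: 0.0
```

Run:
```python
from h import *
plan(-80,-18,18,180)
a=ctrl.snapshot('top'); np.savez('top3.npz',**a)
s=ctrl.snapshot('scene'); np.savez('scene3.npz',**s)
for n,s in(('top',a),('scene',s)):
    M=masks(s,n);v,u=np.nonzero(M['yellow']);p=ray(s,np.c_[u,v],40)[:,:2].astype(np.float32); print('yel',cv2.minAreaRect(p))
```

```text
turn [-0.    0.02  0.11] shift after turn [-0.25 -0.01  2.53] before [-0.24 -0.01  2.53]
clamp now [-85.  -17.9] z 68.7 F [ 0.2  0.1 -0.8] gap 0.452 j [-0.35 -0.19  1.78  0.    1.55 -1.97] t 13.9
yel ((562.0265502929688, -129.70138549804688), (100.02501678466797, 73.02674102783203), 0.2782348394393921)
yel ((560.049072265625, -127.81036376953125), (113.37435150146484, 78.22994995117188), 2.552952527999878)
```

drive_tool --deltas '[0, 0, 0.85, 0, 0, 0.05, -0.09, 0, 0, 0.85, 0, 0, 0, -0.09, 0, 0, 0.83, 0, 0, 0, -0.09, -0.2, 0, 0, 0, 0, 0, -0.09, -0.2, 0, 0, 0, 0, 0, -0.09, -0.2, 0, 0, 0, 0, 0, -0.09, -0.2, 0, 0, 0, 0, 0, -0.09, -0.1, 0, 0, 0, 0, 0, -0.09, -0.1, 0, 0, 0, 0, 0, -0.09, -0.05, 0, 0, 0, 0, 0, -0.09]'

```text
clock: 15.0
tcp_pos: [489.2, -132.3, 16.2]
ee_rot: [-0.058, 3.141, -0.0]
force: [0.4, -1.0, -0.7]
finger_gap: 0.455
grip_force: 0.0
```

drive_tool --deltas '[-0.05, 0, 0, 0, 0, 0, -0.09, -0.05, 0, 0, 0, 0, 0, -0.09]'

```text
clock: 15.2
tcp_pos: [490.7, -132.2, 16.0]
ee_rot: [0.058, -3.14, -0.0]
force: [-2.3, 0.0, 2.2]
finger_gap: 0.454
grip_force: 1.4
```

drive_tool --deltas '[-0.05, 0, 0, 0, 0, 0, -0.09, 0, 0, 0, 0, 0, 0, -0.09]'

```text
clock: 15.4
tcp_pos: [491.7, -132.2, 16.0]
ee_rot: [0.058, -3.14, -0.0]
force: [-1.8, -0.3, 0.7]
finger_gap: 0.452
grip_force: 1.1
```

drive_tool --deltas '[-0.05, 0, 0, 0, 0, 0, -0.09, 0, 0, 0, 0, 0, 0, -0.09]'

```text
clock: 15.6
tcp_pos: [491.8, -132.2, 15.9]
ee_rot: [0.058, -3.138, -0.0]
force: [-7.3, 0.4, 4.5]
finger_gap: 0.453
grip_force: 3.3
```

drive_tool --deltas '[-0.05, 0, 0, 0, 0, 0, -0.09, 0, 0, 0, 0, 0, 0, -0.09]'

```text
clock: 15.8
tcp_pos: [491.8, -132.2, 16.0]
ee_rot: [0.058, -3.136, -0.0]
force: [-11.1, 0.3, 6.3]
finger_gap: 0.458
grip_force: 5.6
```

drive_tool --deltas '[-0.05, 0, 0, 0, 0, 0, -0.09, 0, 0, 0, 0, 0, 0, -0.09]'

```text
clock: 16.0
tcp_pos: [491.8, -132.2, 16.0]
ee_rot: [0.058, -3.133, -0.001]
force: [-15.5, 0.4, 9.8]
finger_gap: 0.462
grip_force: 7.8
```

drive_tool --deltas '[0.6, 0, 0, 0, 0, 0, -0.09, 0.8, 0, 0, 0, 0, 0, -0.09, 0, 0, -0.8, 0, 0, 0, 0.36, 0, 0, -0.8, 0, 0, 0, 0.36, 0, 0, -0.9, 0, 0, 0, 0.36]'

```text
clock: 16.5
tcp_pos: [467.0, -133.1, 66.4]
ee_rot: [-0.058, 3.141, 0.0]
force: [0.0, 0.5, 0.6]
finger_gap: 0.667
grip_force: 0.0
```

drive_tool --deltas '[0, 0, 0, 0, 0, 0.94, 0.36, 0, 0, 0, 0, 0, 0.94, 0.36, 0, 0, 0, 0, 0, 0.94, 0.36, 0, 0, 0, 0, 0, 0.94, 0.36, 0, 0, 0, 0, 0, 0.94, 0.36, 0, 0, 0, 0, 0, 0.94, 0.36, 0, 0, 0, 0, 0, 0.94, 0.36, 0, 0, 0, 0, 0, 0.94, 0.36, 0, 0, 0, 0, 0, 0.94, 0.36, 0, 0, 0, 0, 0, 0.94, 0.36, 0, 0, 0, 0, 0, 0.94, 0.36, 0, 0, 0, 0, 0, 0.91, 0.36]'

```text
clock: 17.7
tcp_pos: [467.3, -133.1, 66.1]
ee_rot: [2.186, 2.256, 0.001]
force: [0.3, -0.0, -0.6]
finger_gap: 0.677
grip_force: 0.0
```

```bash
sed -i 's/radians(2.0)/radians(2.4)/' h.py
python3 - <<'E'
from h import *
plan(5,-85,17,90)
E
```

```text
turn [ 0.01  0.   -0.07] shift after turn [-3.37  4.59  2.46] before [-3.33  4.62  2.46]
clamp now [-86.8 -17.5] z 66.1 F [ 0.3 -0.  -0.6] gap 0.677 j [-0.35 -0.2   1.78  0.    1.55 -0.38] t 17.7
```

drive_tool --deltas '[-0.7, 0.92, 0, 0, 0, -0.07, 0.36, -0.7, 0.92, 0, 0, 0, 0, 0.36, -0.7, 0.92, 0, 0, 0, 0, 0.36, -0.7, 0.92, 0, 0, 0, 0, 0.36, -0.6, 0.92, 0, 0, 0, 0, 0.36, 0, 0, 0.8, 0, 0, 0, 0.36, 0, 0, 0.8, 0, 0, 0, 0.36, 0, 0, 0.8, 0, 0, 0, 0.36, 0, 0, 0, 0, 0, 0, 0.36]'

```text
clock: 18.6
tcp_pos: [559.0, -195.5, 13.5]
ee_rot: [-2.164, -2.268, 0.004]
force: [-0.2, 0.8, 0.1]
finger_gap: 0.685
grip_force: 0.0
```

drive_tool --deltas '[0.2, 0, 0, 0, 0, 0, 0.36, 0.2, 0, 0, 0, 0, 0, 0.36, 0.2, 0, 0, 0, 0, 0, 0.36, 0.1, 0, 0, 0, 0, 0, 0.36, 0.1, 0, 0, 0, 0, 0, 0.36, 0.05, 0, 0, 0, 0, 0, 0.36]'

```text
clock: 19.2
tcp_pos: [561.3, -179.7, 18.4]
ee_rot: [2.168, 2.273, 0.0]
force: [-0.0, 0.2, -0.0]
finger_gap: 0.678
grip_force: 0.0
```

drive_tool --deltas '[0.05, 0, 0, 0, 0, 0, 0.36, 0.05, 0, 0, 0, 0, 0, 0.36]'

```text
clock: 19.4
tcp_pos: [561.2, -178.9, 18.2]
ee_rot: [2.168, 2.271, -0.001]
force: [0.3, -5.4, -0.2]
finger_gap: 0.683
grip_force: 2.7
```

drive_tool --deltas '[0.05, 0, 0, 0, 0, 0, 0.36, 0, 0, 0, 0, 0, 0, 0.36]'

```text
clock: 19.6
tcp_pos: [561.2, -178.9, 18.3]
ee_rot: [2.168, 2.269, -0.003]
force: [1.1, -6.8, -0.3]
finger_gap: 0.678
grip_force: 3.3
```

drive_tool --deltas '[0.05, 0, 0, 0, 0, 0, 0.36, 0, 0, 0, 0, 0, 0, 0.36]'

```text
clock: 19.8
tcp_pos: [561.1, -178.8, 18.4]
ee_rot: [2.168, 2.267, -0.004]
force: [1.0, -8.5, -1.1]
finger_gap: 0.678
grip_force: 4.6
```

drive_tool --deltas '[0.05, 0, 0, 0, 0, 0, 0.36, 0, 0, 0, 0, 0, 0, 0.36]'

```text
clock: 20.0
tcp_pos: [561.2, -178.7, 18.7]
ee_rot: [2.168, 2.266, -0.006]
force: [1.0, -11.8, -1.2]
finger_gap: 0.682
grip_force: 6.0
```

drive_tool --deltas '[-0.4, 0, 0, 0, 0, 0, 0.36, -0.8, 0, 0, 0, 0, 0, 0.36, 0, 0, -0.8, 0, 0, 0, 0.36, 0, 0, -0.8, 0, 0, 0, 0.36, 0, 0, -0.8, 0, 0, 0, 0.36, 0.7, -0.92, 0, 0, 0, 0, -0.09, 0.7, -0.92, 0, 0, 0, 0, -0.09, 0.7, -0.92, 0, 0, 0, 0, -0.09, 0.7, -0.92, 0, 0, 0, 0, -0.09, 0.7, -0.92, 0, 0, 0, 0, -0.09]'

```text
clock: 21.0
tcp_pos: [466.7, -132.5, 68.0]
ee_rot: [2.167, 2.272, 0.002]
force: [-0.3, -0.1, 0.8]
finger_gap: 0.455
grip_force: 0.0
```

drive_tool --deltas '[0, 0, 0, 0, 0, -0.94, -0.09, 0, 0, 0, 0, 0, -0.94, -0.09, 0, 0, 0, 0, 0, -0.94, -0.09, 0, 0, 0, 0, 0, -0.94, -0.09, 0, 0, 0, 0, 0, -0.94, -0.09, 0, 0, 0, 0, 0, -0.94, -0.09, 0, 0, 0, 0, 0, -0.94, -0.09, 0, 0, 0, 0, 0, -0.94, -0.09, 0, 0, 0, 0, 0, -0.94, -0.09, 0, 0, 0, 0, 0, -0.94, -0.09, 0, 0, 0, 0, 0, -0.94, -0.09, 0, 0, 0, 0, 0, -0.9, -0.09]'

```text
clock: 22.2
tcp_pos: [467.4, -133.0, 68.1]
ee_rot: [-0.081, 3.138, -0.001]
force: [-0.3, -0.2, -0.2]
finger_gap: 0.459
grip_force: 0.0
```

Run:
```python
from h import *
plan(-80,-18,17,180)
```

```text
turn [-0.    0.02  0.07] shift after turn [-0.34 -0.03  2.55] before [-0.33 -0.03  2.55]
clamp now [-86.7 -17.4] z 68.1 F [-0.3 -0.2 -0.2] gap 0.459 j [-0.35 -0.2   1.78  0.    1.55 -1.97] t 22.2
```

drive_tool --deltas '[0, 0, 0.85, 0, 0, 0.08, -0.09, 0, 0, 0.85, 0, 0, 0, -0.09, 0, 0, 0.8, 0, 0, 0, -0.09, -0.25, 0, 0, 0, 0, 0, -0.09, -0.25, 0, 0, 0, 0, 0, -0.09, -0.2, 0, 0, 0, 0, 0, -0.09, -0.2, 0, 0, 0, 0, 0, -0.09, -0.1, 0, 0, 0, 0, 0, -0.09, -0.1, 0, 0, 0, 0, 0, -0.09, -0.05, 0, 0, 0, 0, 0, -0.09]'

```text
clock: 23.2
tcp_pos: [490.0, -132.5, 16.1]
ee_rot: [-0.054, 3.141, -0.0]
force: [0.5, -0.3, -0.8]
finger_gap: 0.456
grip_force: 0.0
```

drive_tool --deltas '[-0.05, 0, 0, 0, 0, 0, -0.09, -0.05, 0, 0, 0, 0, 0, -0.09]'

```text
clock: 23.4
tcp_pos: [491.7, -132.4, 16.0]
ee_rot: [0.054, -3.141, -0.0]
force: [-2.6, -0.3, 0.1]
finger_gap: 0.452
grip_force: 1.1
```

drive_tool --deltas '[-0.05, 0, 0, 0, 0, 0, -0.09, 0, 0, 0, 0, 0, 0, -0.09]'

```text
clock: 23.6
tcp_pos: [491.7, -132.4, 16.0]
ee_rot: [0.054, -3.138, -0.0]
force: [-5.5, -0.4, 3.3]
finger_gap: 0.454
grip_force: 2.7
```

drive_tool --deltas '[-0.05, 0, 0, 0, 0, 0, -0.09, 0, 0, 0, 0, 0, 0, -0.09, 0.6, 0, 0, 0, 0, 0, -0.09, 0.8, 0, 0, 0, 0, 0, -0.09, 0.8, 0, -0.9, 0, 0, 0, -0.3, 0.8, 0, -0.9, 0, 0, 0, -0.3, 0, 0, -0.9, 0, 0, 0, -0.3, 0, 0, -0.9, 0, 0, 0, -0.3, 0, 0, -0.9, 0, 0, 0, -0.3, 0, 0, -0.9, 0, 0, 0, -0.3]'

```text
clock: 24.6
tcp_pos: [433.9, -134.4, 124.9]
ee_rot: [-0.054, 3.141, -0.0]
force: [-0.3, -0.7, -0.6]
finger_gap: 0.347
grip_force: 0.0
```

Run:
```python
from h import *
S={}
for n in('top','scene'):
    s=ctrl.snapshot(n); np.savez(n+'4.npz',**s); S[n]=s; M=masks(s,n)
    c,o,q=clampfit(s,n); print(n,'cap',c,[np.round(np.degrees(np.arctan2(d[1],d[0])),2) for d,_,_ in o])
    v,u=np.nonzero(M['yellow']);p=ray(s,np.c_[u,v],40)[:,:2].astype(np.float32); print('yel',cv2.minAreaRect(p))
    for k in('red','green'):
        v,u=np.nonzero(M[k]); P=cloud(s)[M[k]]; print(k,len(u),np.round([u.mean(),v.mean(),u.min(),u.max(),v.min(),v.max()],1),np.round(P[P[:,2]>40].mean(0),1))
c,s=np.cos(TH),np.sin(TH); Rm=np.array([[c,-s],[s,c]])
l=np.array([(Rm.T@[491.8,-132.3])[0]+60,(Rm.T@[560.5,-178.7])[1]+66])  # clamp origin coords in rotated frame
print('touch cap',Rm@(l+[5,68]))
o=np.vstack([cv2.resize(S['top']['image'][164:228,252:328],(594,500),interpolation=cv2.INTER_CUBIC)]); save('crop4',o)
```

```text
top cap [554.19297615 -44.83100103] [np.float32(-89.03), np.float32(1.03)]
yel ((557.31982421875, -131.15713500976562), (109.45246887207031, 75.89252471923828), 0.27824875712394714)
red 8 [270.9 211.9 270.  272.  211.  213. ] [493.1 -27.6  90.3]
green 17 [268.1 184.6 266.  270.  183.  186. ] [583.2 -19.5  48.8]
scene cap [559.19076663 -41.53878061] [np.float32(-88.8), np.float32(2.69)]
yel ((560.3944702148438, -127.79496002197266), (113.02037048339844, 78.22994995117188), 2.552952527999878)
red 30 [239.1 181.3 237.  241.  177.  186. ] [501.  -25.3  79.9]
green 55 [233.7 216.7 231.  236.  211.  223. ] [606.9 -12.1  80.8]
touch cap [553.19344261 -44.88859153]
```

View pics/crop4.png

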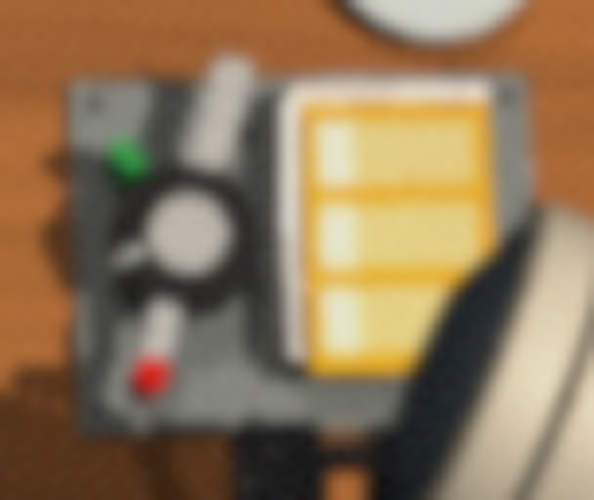

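The crop shows the yellow carrier flush on both stops. The red pin is at (151,378), cap (188,232), white line (120,260) and green mark (127,157), so about 73° of turn remains. I'll work out the pin position and the arc next.

```bash
sed -i 's/^CAP=.*/CAP=np.array([553.8,-44.8]); TH=np.radians(2.4)/' h.py
python3 - <<'E'
from h import *
t=np.load('top4.npz'); s=np.load('scene4.npz')
a=ray(t,[[270.9,211.9]],90)[0]; b=ray(s,[[239.1,178.5]],90)[0]; print(a,b)
# two-view triangulation of pin top
A=[];y=[]
for S,p in((t,[270.9,211.9]),(s,[239.1,178.5])):
    o=np.array(S['position']); d=ray(S,[p],0)[0]-o; d/=np.linalg.norm(d); Q=np.eye(3)-np.outer(d,d); A.append(Q); y.append(Q@o)
X=np.linalg.solve(sum(A),sum(y)); print('tri',X)
for p in(a,b,X):
    v=p[:2]-CAP; print('r',np.linalg.norm(v),'angle from clamp -x (deg, cw)',np.degrees(np.pi-(np.arctan2(v[1],v[0])-TH)))
c=np.cos(TH);sn=np.sin(TH)
v=np.array([[c,sn],[-sn,c]])@(a[:2]-CAP)+[5,68]; print('pin clamp',v)
# line / green mark from top image relative to cap
st=t['image'].astype(int)
g=masks(t,'top')['green'];vv,uu=np.nonzero(g);G=ray(t,[[uu.mean(),vv.mean()]],50)[0,:2]-CAP; print('green dir',np.linalg.norm(G),np.degrees(np.arctan2(G[1],G[0])-TH))
plan(v[0],v[1],62,165)
E
```

```text
[493.02769688 -27.70192036  90.        ] [498.6137107 -25.7243383  90.       ]
tri [493.70393024 -27.7030256   82.636183  ]
r 63.1317444181336 angle from clamp -x (deg, cw) 18.113765693631745
r 58.390130980478915 angle from clamp -x (deg, cw) 21.46819167235614
r 62.48075011259734 angle from clamp -x (deg, cw) 18.280737391210536
pin clamp [-55.00300222  87.62796164]
green dir 37.89628989760895 37.89736214221849
turn [-0.01  0.04  1.82] shift after turn [-1.65  5.86  3.24] before [-3.06  5.27  3.25]
clamp now [-117.3  -17.1] z 126.9 F [ 0.1 -0.4 -0.4] gap 0.351 j [-0.38 -0.31  1.77  0.    1.67 -1.98] t 24.7
```

drive_tool --deltas '[0, 0, 0, 0, 0, 0.73, -0.2, 0, 0, 0, 0, 0, 0.73, -0.2, 0, 0, 0, 0, 0, 0.73, -0.2, 0, 0, 0, 0, 0, 0, -0.2]'

```text
clock: 25.1
tcp_pos: [433.5, -134.3, 122.9]
ee_rot: [-0.427, -3.111, -0.001]
force: [0.5, 0.2, -0.0]
finger_gap: 0.401
grip_force: 0.0
```

```bash
python3 -c "
from h import *
plan(-54.2,87.3,64,162)"
```

```text
turn [ 0.   -0.01 -0.  ] shift after turn [-1.47  5.93  2.94] before [-1.48  5.93  2.94]
clamp now [-118.9  -16.4] z 122.9 F [ 0.5  0.2 -0. ] gap 0.401 j [-0.38 -0.31  1.78  0.    1.67 -1.67] t 25.1
```

drive_tool --deltas '[-0.25, 0.99, 0, 0, 0, 0, -0.2, -0.25, 0.99, 0, 0, 0, 0, -0.2, -0.25, 0.99, 0, 0, 0, 0, -0.2, -0.25, 0.99, 0, 0, 0, 0, -0.2, -0.25, 0.99, 0, 0, 0, 0, -0.2, -0.25, 0.99, 0, 0, 0, 0, -0.2, 0, 0, 0, 0, 0, 0, -0.2, 0, 0, 0, 0, 0, 0, -0.2]'

```text
clock: 25.9
tcp_pos: [494.3, -28.0, 123.3]
ee_rot: [-0.421, -3.112, 0.001]
force: [0.1, 0.4, -0.0]
finger_gap: 0.402
grip_force: 0.0
```

```bash
python3 -c "
from h import *
plan(-54.2,87.3,64,162)"
```

```text
turn [-0.   -0.01  0.02] shift after turn [ 0.02 -0.    2.97] before [ 0.02 -0.    2.97]
clamp now [-53.7  87.2] z 123.3 F [ 0.1  0.4 -0. ] gap 0.402 j [-0.13 -0.19  1.68 -0.    1.65 -1.43] t 25.9
```

Descend over the pin, then close gently.

drive_tool --deltas '[0, 0, 0.75, 0, 0, 0, -0.2, 0, 0, 0.75, 0, 0, 0, -0.2, 0, 0, 0.75, 0, 0, 0, -0.2, 0, 0, 0.7, 0, 0, 0, -0.2]'

```text
clock: 26.3
tcp_pos: [493.8, -28.4, 62.7]
ee_rot: [-0.426, -3.111, 0.0]
force: [0.7, 0.3, 0.2]
finger_gap: 0.4
grip_force: 0.0
```

drive_tool --deltas '[0, 0, 0, 0, 0, 0, -1, 0, 0, 0, 0, 0, 0, -1, 0, 0, 0, 0, 0, 0, -1, 0, 0, 0, 0, 0, 0, -1]' --grip_force 6

```text
clock: 26.7
tcp_pos: [495.1, -28.0, 65.8]
ee_rot: [0.425, 3.111, 0.0]
force: [-0.2, 0.1, -0.3]
finger_gap: 0.158
grip_force: 6.0
```

```bash
python3 -c "
from h import *
plan(-54.2,87.3,64,162)"
```

```text
turn [0.   0.01 0.01] shift after turn [ 0.06 -0.02  0.09] before [ 0.06 -0.02  0.09]
clamp now [-53.   87.2] z 65.8 F [-0.2  0.1 -0.3] gap 0.158 j [-0.13 -0.17  1.76  0.    1.55 -1.42] t 26.7
```

drive_tool --deltas '[-0.017, 0.324, 0, 0, 0, 0.75, -1, -0.017, 0.324, 0, 0, 0, 0.75, -1, -0.017, 0.324, 0, 0, 0, 0.75, -1, -0.017, 0.324, 0, 0, 0, 0.75, -1, -0.017, 0.324, 0, 0, 0, 0.75, -1, -0.017, 0.324, 0, 0, 0, 0.75, -1]'

```text
clock: 27.3
tcp_pos: [515.6, 4.0, 65.8]
ee_rot: [-1.372, -2.826, 0.001]
force: [-2.9, -0.6, 1.0]
finger_gap: 0.155
grip_force: 6.0
```

```bash
python3 -c "
from h import *
a=np.radians(126)
plan(5+62*np.cos(a),68+62*np.sin(a),64,126)"
```

```text
turn [-0.01 -0.   -0.03] shift after turn [ 0.   -0.02  0.09] before [ 0.   -0.02  0.09]
clamp now [-31.2 118.3] z 65.8 F [-2.9 -0.6  1. ] gap 0.155 j [-0.06 -0.11  1.71 -0.    1.54 -0.72] t 27.3
```

drive_tool --deltas '[-0.017, 0.324, 0, 0, 0, 0.75, -1, -0.017, 0.324, 0, 0, 0, 0.75, -1, -0.017, 0.324, 0, 0, 0, 0.75, -1, -0.017, 0.324, 0, 0, 0, 0.75, -1, -0.017, 0.324, 0, 0, 0, 0.75, -1, 0, 0, 0, 0, 0, 0, -1]'

```text
clock: 27.9
tcp_pos: [545.8, 17.3, 65.8]
ee_rot: [2.052, 2.378, 0.002]
force: [0.0, 2.4, 1.0]
finger_gap: 0.157
grip_force: 6.0
```

Run:
```python
from h import *
plan(5,130,64,90)
a=ctrl.snapshot('top'); b=ctrl.snapshot('scene')
A=cv2.resize(a['image'][164:228,252:328],(400,337),interpolation=cv2.INTER_CUBIC); B=cv2.resize(b['image'][185:235,206:256],(400,400),interpolation=cv2.INTER_CUBIC)
o=np.zeros((400,800,3),np.uint8); o[:337,:400]=A; o[:,400:]=B; save('crop5',o)
```

```text
turn [ 0.01 -0.    0.75] shift after turn [-0.02  0.27  0.09] before [-0.04  0.26  0.09]
clamp now [ -0.4 130.3] z 65.8 F [0.  2.4 1. ] gap 0.157 j [-0.03 -0.03  1.63  0.    1.54 -0.18] t 27.9
```

View pics/crop5.png

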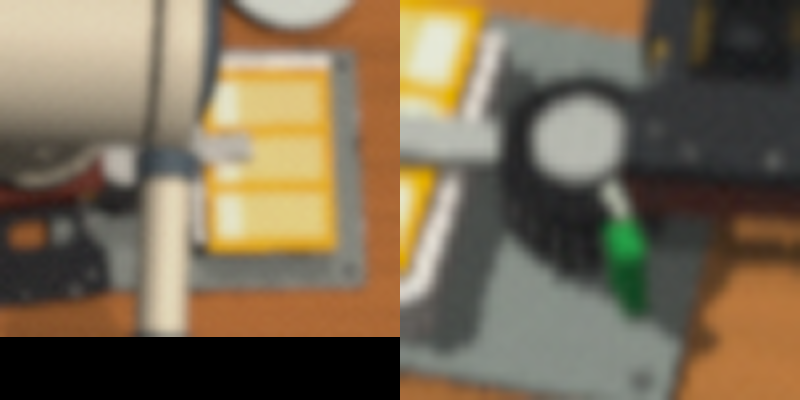

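drive_tool --deltas '[-0.01, 0.13, 0, 0, 0, 0.35, -1, -0.01, 0.14, 0, 0, 0, 0.4, -1, 0, 0, 0, 0, 0, 0, -1, 0, 0, 0, 0, 0, 0, -0.5, 0, 0, 0, 0, 0, 0, -0.4, 0, 0, 0, 0, 0, 0, -0.4]'

```text
clock: 28.6
tcp_pos: [550.5, 16.5, 64.8]
ee_rot: [2.173, 2.269, -0.001]
force: [0.0, -0.4, -0.1]
finger_gap: 0.297
grip_force: 0.0
```

```bash
python3 -c "
from h import *
plan(5,130,64,90)"
```

```text
turn [-0.    0.01  0.01] shift after turn [0.03 0.04 0.04] before [0.03 0.04 0.04]
clamp now [  4.3 129.3] z 64.8 F [ 0.  -0.4 -0.1] gap 0.297 j [-0.03 -0.01  1.62 -0.    1.54 -0.07] t 28.6
```

drive_tool --deltas '[0, 0, -0.8, 0, 0, 0, -0.4, 0, 0, -0.9, 0, 0, 0, -0.4, 0, 0, -0.9, 0, 0, 0, -0.4, 0, 0, -0.9, 0, 0, 0, -0.4, 0.95, -0.6, -0.5, 0, 0, 0, -0.4, 0.95, -0.6, -0.5, 0, 0, 0, -0.4, 0.95, -0.6, -0.5, 0, 0, 0, -0.4, 0.95, -0.6, 0, 0, 0, 0, -0.4, 0.95, -0.6, 0, 0, 0, 0, -0.4, 0.95, -0.6, 0, 0, 0, 0, -0.4, 0.95, -0.6, 0, 0, 0, 0, -0.4, 0.95, -0.6, 0, 0, 0, 0, -0.4]'

```text
clock: 29.8
tcp_pos: [447.9, 165.2, 166.5]
ee_rot: [2.173, 2.268, 0.002]
force: [0.9, -0.1, 0.2]
finger_gap: 0.298
grip_force: 0.0
```

Run:
```python
from h import *
a=ctrl.snapshot('top'); b=ctrl.snapshot('scene'); np.savez('top6.npz',**a); np.savez('scene6.npz',**b)
A=cv2.resize(a['image'][164:214,252:302],(400,400),interpolation=cv2.INTER_CUBIC); B=cv2.resize(b['image'][185:235,206:256],(400,400),interpolation=cv2.INTER_CUBIC)
save('crop6',np.hstack([A,B]))
for n,s in(('top',a),('scene',b)):
    M=masks(s,n);v,u=np.nonzero(M['yellow']);p=ray(s,np.c_[u,v],40)[:,:2].astype(np.float32); print('yel',cv2.minAreaRect(p))
    v,u=np.nonzero(M['red']); print('red',np.round([u.mean(),v.min(),v.mean()],1), ray(s,[[u.mean(),v.mean() if n=='top' else v.min()+1.5]],90))
```

```text
yel ((557.3267211914062, -131.58157348632812), (108.30013275146484, 78.41253662109375), 1.2109827995300293)
red [255.7 192.  193.5] [[547.42693104  18.57695699  90.        ]]
yel ((560.3944702148438, -127.79496002197266), (113.02037048339844, 78.22994995117188), 2.552952527999878)
red [250.2 197.  201. ] [[553.67479576  19.08331176  90.        ]]
```

View pics/crop6.png

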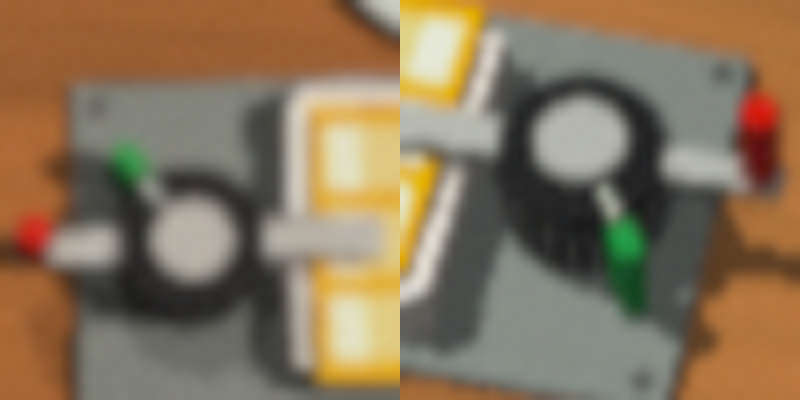

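Run:
```python
from h import *
for n in('top','scene'):
    s=np.load(n+'6.npz'); im=s['image'].astype(np.float32)
    P=cloud(s)
    h=cv2.cvtColor(s['image'],cv2.COLOR_RGB2HSV)
    g=np.mgrid[-60:60:.5,-60:60:.5].reshape(2,-1).T
    def samp(z,C):
        px=proj(s,np.c_[g+C,np.full(len(g),z)]).astype(np.float32); return cv2.remap(im,px[:,0].reshape(240,240),px[:,1].reshape(240,240),cv2.INTER_LINEAR).reshape(-1,3)
    C=np.array([554.,-44.8]); 
    for _ in range(5): # cap disc centroid at z=56, window shifts with it
        v=samp(56,C); r=np.linalg.norm(g,axis=1); w=np.clip(v.min(1)-110,0,50)*(r<19); C=C+(g*w[:,None]).sum(0)/w.sum()
    v=samp(50,C); r=np.linalg.norm(g,axis=1); a=np.degrees(np.arctan2(g[:,1],g[:,0])-TH); 
    for rr in((20,24),(24,29)):
        k=(r>rr[0])&(r<rr[1])&(a>10)&(a<70); b=v[k].min(1); w=np.clip(b-(b.min()+b.max())/2,0,None); print(n,C.round(1),'line',rr,round((a[k]*w).sum()/w.sum(),1),b.max().round())
    k=(r>33)&(r<47)&(a>0)&(a<80); G=v[k,1]-np.maximum(v[k,0],v[k,2]); w=np.clip(G-G.max()/2,0,None); print('green',round((a[k]*w).sum()/w.sum(),1), 'r',round((r[k]*w).sum()/w.sum(),1))
```

```text
top [554.6 -43.5] line (20, 24) 35.3 116.0
top [554.6 -43.5] line (24, 29) 34.6 121.0
green 35.9 r 39.5
scene [557.7 -42. ] line (20, 24) 37.2 135.0
scene [557.7 -42. ] line (24, 29) 36.9 141.0
green 34.8 r 40.1
```

```bash
python3 -c "
from rig import ctrl
print(ctrl.finish_job())"
```

```text
the job is handed in; nothing more can be done
None
```

I handed the job in at about 30 s. All four carriers were tapped up to a firm stop against both aluminium stops. The collar's white line was within about 2° of the middle of the green mark, with its tongue over the stack, and the other things on the bench were left alone.

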